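Feel the stop pin into the bowl stand

TASK

Take the handled steel pin out of its dark wooden parking block and fit it in the bamboo bowl stand as the bowl's stop: set its tip on the bare sunken deck, slide it across the deck pressing lightly, never over 25 N, until it drops into the unmarked hole, then seat it fully home without ramming it, upright with its collar down on the deck, and let go. Leave the bowl and all the other things where they are.

Things in the scene. Friction and masses are not known exactly. Their poses are not given: they have to be found in the camera images.
- stand: Raised bamboo stand, fixed, level: 160 (x) by 320 (y) mm, top frame 82 mm above the worktop. Origin under its centre, at worktop height. The bowl sits in the opening of its +y half, 75 mm along +y, rim 13 mm above the frame. The -y half has an 80 by 80 mm window, centred 85 mm along -y, with a flat bamboo deck sunk 2 mm below the frame.
- deck_mid (a point): Centre of the window, on the deck's top surface, 80 mm above the worktop; axes as the stand's. The deck's one plain round blind hole, 13.5 mm wide with a 1 mm bevelled mouth, 23 mm deep, has its centre anywhere within 7 mm in x and 7 mm in y of this point and is not measured. The deck lies on rubber buffers: after the first 2.5 N it sinks 1 mm per 2 N, 6 mm at most, and springs back.
- pin: Loose upright pin, about 80 g, 75 mm tall. Steel shaft 12 mm across, 20 mm long, with a 1.5 mm bevelled foot; steel collar 26 mm across, 20 to 25 mm above the tip; square bamboo grip 18 by 18 mm, 25 to 75 mm above the tip. Origin at the tip's centre, z up along the pin, x and y square to the faces of the grip.
- pin_tip (a point): Centre of the pin's lower end (same as its origin).
- pin_grip (a point): Middle of the pin's square grip, a good place to take it: 55 mm above the tip; the four faces square to x and y are alike.
- block: Fixed dark wood parking block, 70 by 70 by 30 mm high, origin under its centre. The pin stands in a 15 mm wide hole in its middle, 26 mm deep, with the collar resting on the block's top.
- bowl: White ceramic bowl, 124 mm across, 50 mm high, standing in the stand; leave alone. Origin under its foot.
- tin_tall: Closed steel tin, 75 mm across, 85 mm high; leave alone. Origin under its centre.
- tin_low: Closed steel tin, 87 mm across, 60 mm high; leave alone. Origin under its centre.
- tub: Grey storage tub with lid and press button, 126 by 106 by 93 mm; leave alone. Origin under its centre.
- scoop: Clear plastic scoop, 85 by 60 by 40 mm with a flat handle reaching 140 mm out along -x; leave alone. Origin under the centre of its cup.
- spoon: Steel tablespoon, 190 mm long, lying along its x; leave alone.
- jar: Closed glass jar, 70 mm across, 100 mm high; leave alone. Origin under its centre.
Things that resemble listed ones, but are neither listed nor needed, are in the scene too. What is meant by the pin is not blue, pink or turquoise, and is the smaller of those in its own colour.

How it is judged:
By the outcome, as a careful person would: the job done as asked, in the order asked, and still so for the second after the job is handed in, with the robot touching nothing.
It also fails if it takes over 64 s, if anything falls off the work surface, if the arm or the gripper's body presses on something with over 40 N, if the wrist force passes 120 N, or if a joint passes its speed limit or range.

ROBOT

A 6-joint arm with a two-finger parallel gripper is mounted at the origin on the work surface. World frame = base frame: x ahead of the robot, y to its left, z up, the work surface at z = 0. Lengths are in m, angles in rad, forces in N, time in s.
With the tool pointing down it reaches from about 0.3 to 0.775 m from the base axis. Payload 14.6 kg.
Tool frame: the origin (TCP) lies at the very end of the fingers, on their centre line; the grasp point (between the pads) lies 19 mm behind it; y points along the fingers, z is the direction in which the jaws open and shut, and the axes are right-handed (so a half turn about y gives the same grasp; the last joint's range is limited). The gripper opens to 94 mm and grips with 3 to 60 N. Pads are 16 mm wide; open, the fingers measure 119 mm over their backs; the gripper's body (75 mm by 177 mm) begins 78 mm behind the grasp point.
Start: joints at [-1.25, 0.3, 1.521, -0, 1.321, -0.067], TCP at [0.208, -0.509, 0.205] pointing down, gripper open.
Joint ranges: [-3.03, 3.03], [-0.79, 2.21], [0.23, 2.52], [-1.04, 4.18], [0, 3.07], [-2.55, 2.55]. Speed limits (rad/s): [2.22, 2.22, 2.57, 3.14, 3.14, 3.14].

INTERFACE

Orientations are given as [roll, pitch, yaw] about the fixed x, y, z axes, in that order (R = Rz(yaw) Ry(pitch) Rx(roll)).
In Python, from station import get_obs, camera, job gives the robot as it stands.
- The arm moves only by the tool step_arm, never from a script. Its argument "targets" is a list of rows, each a list of 6 numbers: the shift along the tool's x, y, z in mm, then the turn, a rotation vector about the tool's x, y, z in degrees. In form: [[dx, dy, dz, rx, ry, rz], ...]. A call has 1 to 12 rows; each row shifts and turns the commanded pose from where the row before left it, along the tool's axes as they then stand; what a row does not reach is not made up. A row lasts 1/8 s, in which the tool goes at most 62.5 mm and 10.7 degrees, less where a joint would pass 70% of its speed; a pose out of reach is approached as far as the arm can. A call is refused whole if a number of a shift passes 62.5 or a number of a turn 10.7, either way. A call with a gripper value outside its range is refused whole. "gripper" is the opening, from -1 (shut) to 1 (fully open), set as the call begins (left out, the last holds). The fingers move at their own pace and stop on an object; "squeeze" is the grip in N (left out, the last holds). Time passes only in rows, so rows that do not move let the fingers close. It gives the time, the measured TCP pose, the force and the opening at its end, in the units of the state.
- get_obs(): the state, without advancing time (a new reading comes with each control period).
- camera(name): name is "scene" or "top" or "wrist"; returns a dict with "pixels" (480x640x3 uint8, red, green, blue), "intrinsics" (3x3 intrinsics, pixels), "k1" (the pictures are not rectified: a ray, as slopes to the right and down, at radius r is drawn at 1 + k1 r^2 times it, then the intrinsics apply), "R" (3x3) and "t" (3): a world point X has camera coordinates R X + t; the wrist camera has in their place "tool_from_camera" (4x4, takes a point from camera to tool coordinates, whose origin is the TCP and whose axes are the tool frame's). Camera axes: x right, y down, z forward; pixel columns grow to the right and rows downward; lengths in m; the calibration is good to about 2 mm. A picture is of the moment at which its call begins: read the wrist's pose just before it. There is no depth.
- job.hand_in(): hands the job in, once; it reports no verdict.
The state is a dict: "time_s": time; "qpos": joint angles; "joint_vel": joint speeds; "tau": joint torques, N m; "ee_pos": TCP position; "eef_rot": TCP orientation; "force": force on the tool from outside, world axes, zero at the start; "moment": the same for the moment, N m; "grip_width": finger opening in m.
Only numpy, scipy, OpenCV 4.12 (cv2) and the standard library are available. Lean on these libraries where they do the work, as an engineer would, in place of code of your own. Each camera call takes 0.05 s, during which the arm holds its last target.

## Working session

There is one attempt and no reset: what is moved stays moved. The work goes in short steps, Python scripts to look and compute and a tool call to move; the robot and the scene stay as the last step left them, time stands still between calls to the robot, and variables do not carry over. Pictures are saved under pics/ and viewed, and the job is handed in when it is done.

Besides the shell and the picture viewer there is one more tool, called after "Emit:" as a command line: name --pt "numbers of a row" for each row, then --argument value for the rest. step_arm: Moves the arm, as the interface text tells. Its arguments: {"type":"object","properties":{"targets":{"type":"array","items":{"type":"array","items":{"type":"number"}}},"gripper":{"type":"number"},"squeeze":{"type":"number"}},"required":["targets"]}

```bash
ls; mkdir -p pics; python3 - <<'E'
from station import get_obs,camera
import cv2,pickle
o=get_obs();print(o)
d={}
for n in("scene","top","wrist"):
    c=camera(n);d[n]=c
    cv2.imwrite(f"pics/{n}0.png",c["pixels"][:,:,::-1])
    print(n,{k:v for k,v in c.items() if k!="pixels"})
d['obs']=o
pickle.dump(d,open("c0.pkl","wb"))
E
```

```text
pics
{'time_s': 0.0, 'qpos': array([-1.24962813e+00,  3.00475503e-01,  1.52156373e+00, -3.47276516e-05,
        1.32068927e+00, -6.65654593e-02]), 'joint_vel': array([-0.00028125,  0.00063316,  0.00134687, -0.00120656, -0.0019791 ,
        0.00029592]), 'tau': array([ 4.41848943e-04, -5.31808448e+01, -3.52735376e+01,  7.08719459e-02,
        2.44613987e-02, -8.55178951e-05]), 'ee_pos': array([ 0.20787638, -0.50892873,  0.20489125]), 'eef_rot': array([-1.5719319e+00,  4.1989687e-05, -2.7538504e+00]), 'force': array([0.42400039, 1.01231488, 0.40566089]), 'moment': array([ 0.00041438, -0.03996784,  0.00546864]), 'grip_width': 0.09375510411053549}
scene {'intrinsics': array([[450.49581612,   0.        , 311.71979713],
       [  0.        , 450.49581612, 238.03924858],
       [  0.        ,   0.        ,   1.        ]]), 'k1': -0.0592535941563474, 'R': array([[ 0.79491855,  0.60666364, -0.00798321],
       [ 0.34280796, -0.45996396, -0.81909454],
       [-0.50058686,  0.64837673, -0.57360301]]), 't': array([-0.42203304, -0.10655827,  1.18834346])}
top {'intrinsics': array([[506.65602937, 
[... 226 characters left out ...]
177837,  0.0173584 , -0.12678465],
       [ 0.12724329,  0.02851903, -0.99146145]]), 't': array([0.06974406, 0.54358017, 1.26716051])}
wrist {'intrinsics': array([[336.00197588,   0.        , 315.5961342 ],
       [  0.        , 336.00197588, 241.49158188],
       [  0.        ,   0.        ,   1.        ]]), 'k1': -0.05606035050459649, 'tool_from_camera': array([[-3.23264569e-04,  9.72516845e-01,  2.32832303e-01,
        -6.75742588e-02],
       [-4.82292817e-04, -2.32832440e-01,  9.72516747e-01,
        -1.79417135e-01],
       [ 9.99999831e-01,  2.02086860e-04,  5.44304367e-04,
        -9.00015906e-05],
       [ 0.00000000e+00,  0.00000000e+00,  0.00000000e+00,
         1.00000000e+00]])}
```

View pics/scene0.png

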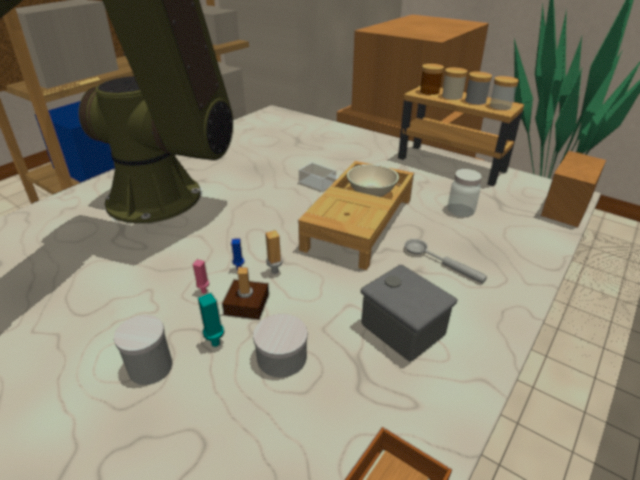

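View pics/top0.png

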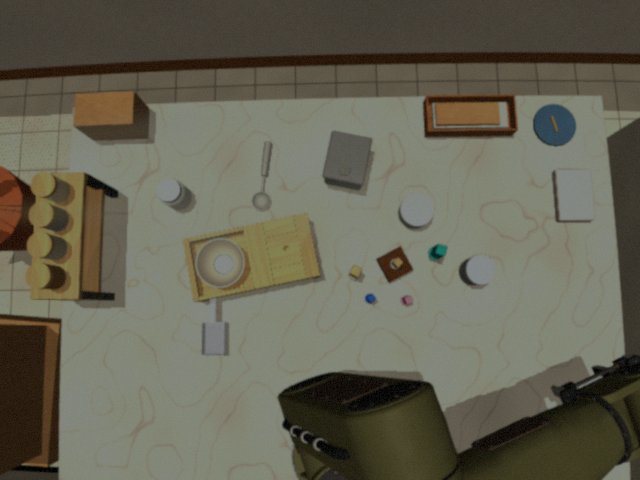

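View pics/wrist0.png

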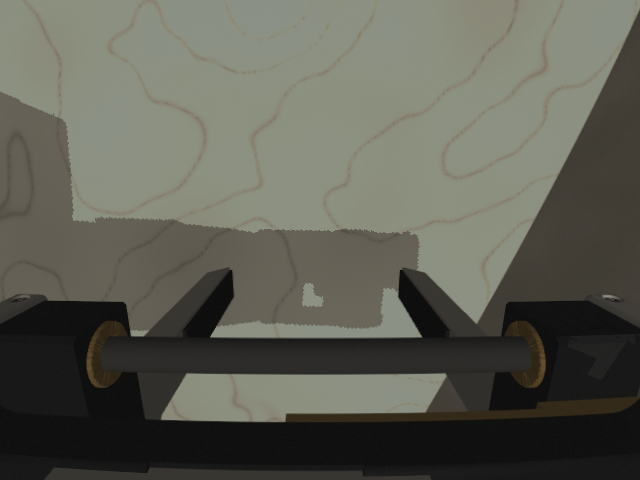

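```bash
cat > h.py <<'E'
import numpy as np,cv2,pickle
from scipy.spatial.transform import Rotation as Ro
def ray(c,uv,obs=None):
    K=c["intrinsics"];uv=np.atleast_2d(uv).astype(float)
    d=(uv-K[:2,2])/[K[0,0],K[1,1]];s=d.copy()
    for _ in range(20): s=d/(1+c["k1"]*(s**2).sum(1,keepdims=True))
    v=np.c_[s,np.ones(len(s))]
    if "R" in c: return -c["R"].T@c["t"], v@c["R"]
    T=c["tool_from_camera"];W=Ro.from_euler('xyz',obs["eef_rot"]).as_matrix()
    return obs["ee_pos"]+W@T[:3,3], v@(W@T[:3,:3]).T
def onz(c,uv,z,obs=None):
    o,v=ray(c,uv,obs);return o+v*((z-o[2])/v[:,2:])
def proj(c,X,obs=None):
    X=np.atleast_2d(X)
    if "R" in c: p=X@c["R"].T+c["t"]
    else:
        T=c["tool_from_camera"];W=Ro.from_euler('xyz',obs["eef_rot"]).as_matrix()
        p=((X-obs["ee_pos"])@W-T[:3,3])@T[:3,:3]
    s=p[:,:2]/p[:,2:];s=s*(1+c["k1"]*(s**2).sum(1,keepdims=True))
    return s*c["intrinsics"][0,0]+c["intrinsics"][:2,2]
E
python3 - <<'E'
import pickle,cv2
d=pickle.load(open("c0.pkl","rb"))
t=d["top"]["pixels"][205:310,180:480,::-1]
s=d["scene"]["pixels"][160:310,180:430,::-1]
cv2.imwrite("pics/a.png",cv2.resize(t,None,fx=2.6,fy=2.6,interpolation=2)); cv2.imwrite("pics/b.png",cv2.resize(s,None,fx=3.2,fy=3.2,interpolation=2))
E
```

```text
(no output)
```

View pics/a.png

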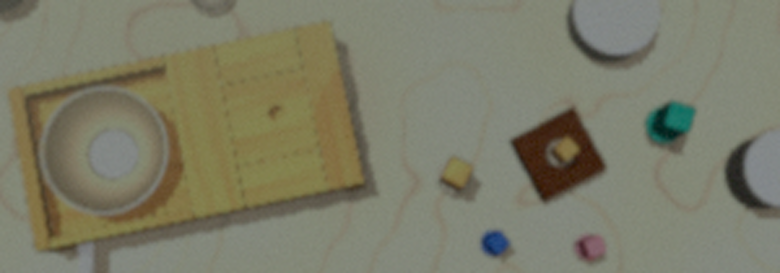

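View pics/b.png

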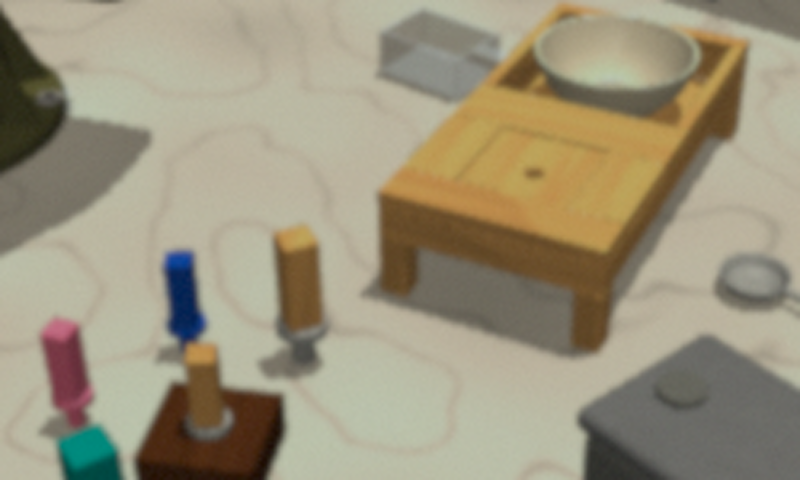

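```bash
python3 - <<'E'
from h import *
d=pickle.load(open("c0.pkl","rb"));t=d["top"];s=d["scene"]
A=lambda p:np.array(p)/2.6+[180-.3,205-.3]
B=lambda p:np.array(p)/3.2+[180-.35,160-.35]
fr=onz(t,A([(10,88),(332,22),(362,185),(38,248)]),.082);print(fr, fr.mean(0))
for i in range(4):
    e=fr[(i+1)%4]-fr[i];print(np.linalg.norm(e),np.degrees(np.arctan2(e[1],e[0])))
print("frS",onz(s,B([(382,197),(606,252),(747,40)]),.082))
print("hole",onz(t,A((275,112)),.08),onz(s,B((534,173)),.08))
print("pintop",onz(t,A((567,149)),.085),onz(s,B((202,350)),.085))
b=onz(t,A([(511,143),(573,107),(607,165),(545,201)]),.03);print(b,b.mean(0))
for i in range(4):
    e=b[(i+1)%4]-b[i];print(np.linalg.norm(e),np.degrees(np.arctan2(e[1],e[0])))
print("others top",onz(t,A([(456,171),(495,243),(592,248),(680,116),(612,14),(770,168)]),.08))
E
```

```text
[[0.55349642 0.38894943 0.082     ]
 [0.61193219 0.07625711 0.082     ]
 [0.4548681  0.04972781 0.082     ]
 [0.39919897 0.3591207  0.082     ]] [0.50487392 0.21851376 0.082     ]
0.31810568295362834 -79.41469502773178
0.15928883922651926 -170.41280409119867
0.3143612782459197 100.20010128424495
0.15715424828911623 10.941429047059694
frS [[0.46444154 0.04461425 0.082     ]
 [0.61377064 0.07820667 0.082     ]
 [0.55160357 0.39059313 0.082     ]]
hole [[0.52601365 0.13188928 0.08      ]] [[0.52560888 0.13085952 0.08      ]]
pintop [[ 0.48549014 -0.14440464  0.085     ]] [[ 0.48502016 -0.14208016  0.085     ]]
[[ 0.49710337 -0.09684654  0.03      ]
 [ 0.53179554 -0.15921339  0.03      ]
 [ 0.47372329 -0.19073666  0.03      ]
 [ 0.43939624 -0.12860222  0.03      ]] [ 0.48550461 -0.1438497   0.03      ]
0.07136645071707505 -60.91457574441772
0.06607648953840811 -151.50563064742903
0.07098616375248032 118.91907434022802
0.06586756401456598 28.82356213131008
others top [[ 0.46682619 -0.03943134  0.08      ]
 [ 0.39838777 -0.07454828  0.08      ]
 [ 0.39216366 -0.16557324  0.08      ]
 [ 0.51549284 -0.25376622  0.08      ]
 [ 0.61517608 -0.19285636  0.08      ]
 [ 0.46438813 -0.33735773  0.08      ]]
```

Emit:
step_arm --pt "-39.5 0 -23.4 0 0 0" --pt "-39.5 0 -23.4 0 0 0" --pt "-39.5 0 -23.4 0 0 0" --pt "-39.5 0 -23.4 0 0 0" --pt "-39.5 0 -23.4 0 0 0" --pt "-39.5 0 -23.4 0 0 0" --pt "-39.5 0 -23.4 0 0 0" --pt "-39.5 0 -23.4 0 0 0" --pt "-39.5 0 -23.4 0 0 0" --pt "-39.5 0 -23.4 0 0 0" --pt "0 0 0 0 -6.8 0" --pt "0 0 0 0 0 0" --gripper -0.1

```text
time_s: 1.65
ee_pos: [0.4852, -0.1428, 0.2052]
eef_rot: [-1.571, -0.0, -2.635]
force: [-1.3, 0.6, -1.4]
grip_width: 0.0422
```

```bash
cat > look.py <<'E'
import sys
from station import get_obs,camera
from h import *
n=sys.argv[1];d={}
for c in sys.argv[2:]:
    d['obs']=get_obs();d[c]=camera(c);cv2.imwrite(f"pics/{c}_{n}.png",d[c]["pixels"][:,:,::-1])
o=d['obs'];print(o["time_s"],o["ee_pos"],np.degrees(o["eef_rot"]),o["force"],o["grip_width"],o["qpos"])
pickle.dump(d,open(f"c{n}.pkl","wb"))
E
python3 look.py 1 wrist
```

```text
1.65 [ 0.48516385 -0.14282358  0.20517681] [-9.00235222e+01 -2.32062905e-02 -1.50965399e+02] [-1.27950959  0.59073956 -1.38815892] 0.0422379061115969 [-3.58703374e-01  2.01834329e-01  1.64419259e+00 -4.38761324e-05
  1.29614089e+00  7.05355566e-01]
```

View pics/wrist_1.png

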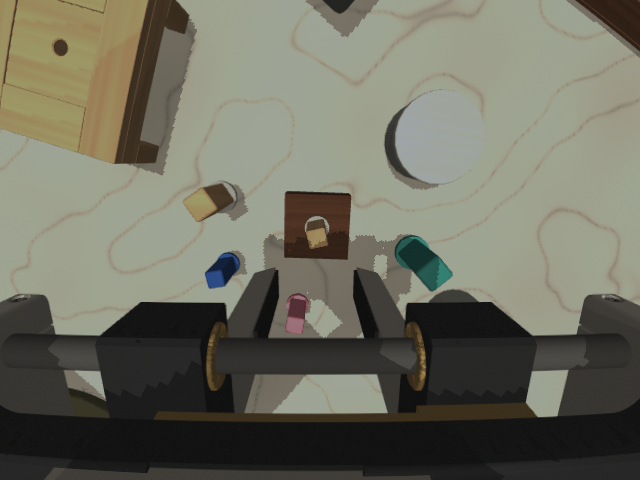

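```bash
python3 - <<'E'
from h import *
d=pickle.load(open("c1.pkl","rb"));w=d["wrist"]
cv2.imwrite("pics/c.png",cv2.resize(w["pixels"][180:270,270:370,::-1],None,fx=6,fy=6,interpolation=2))
cv2.imwrite("pics/d.png",cv2.resize(w["pixels"][0:170,0:200,::-1],None,fx=3.5,fy=3.5,interpolation=2))
E
```

```text
(no output)
```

View pics/c.png

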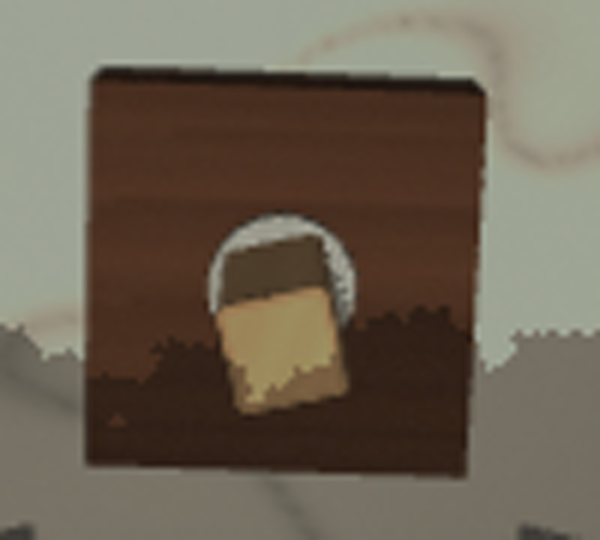

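View pics/d.png

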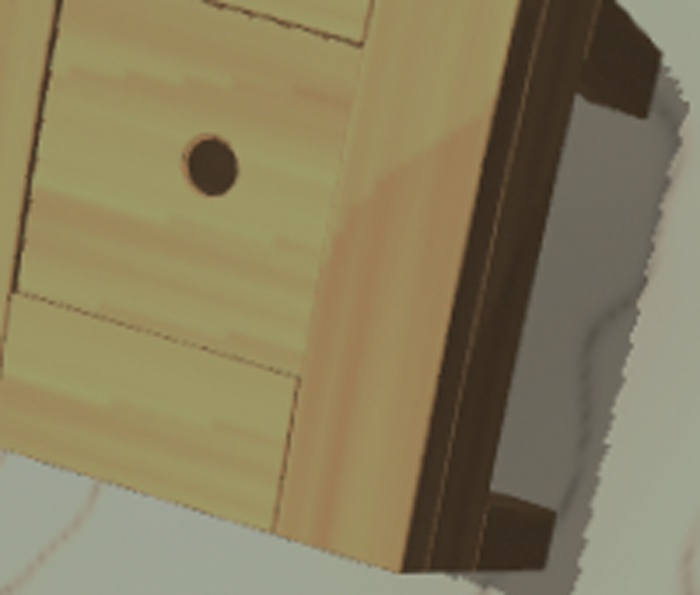

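```bash
python3 - <<'E'
from h import *
d=pickle.load(open("c1.pkl","rb"));w=d["wrist"];o=d["obs"]
P=lambda p:np.array(p)/6+[270-.4,180-.4]
b=onz(w,P([(217,310),(328,287),(349,390),(245,414)]),.085,o);print(b,b.mean(0))
for i in range(4):
    e=b[(i+1)%4]-b[i];print(np.linalg.norm(e),np.degrees(np.arctan2(e[1],e[0])))
print("collar",onz(w,P((283,287)),.035,o))
bl=onz(w,P([(95,78),(484,90),(468,478),(86,465)]),.03,o);print("block",bl.mean(0))
Q=lambda p:np.array(p)/3.5-.35
print("hole",onz(w,Q((213,165)),.08,o))
print("win corners",onz(w,Q([(362,46),(299,377),(14,292)]),.082,o),"frame corner",onz(w,Q((402,572)),.082,o))
E
```

```text
[[ 0.4855425  -0.1324673   0.085     ]
 [ 0.49681617 -0.14544511  0.085     ]
 [ 0.48438309 -0.15614147  0.085     ]
 [ 0.47332053 -0.14404986  0.085     ]] [ 0.48501557 -0.14452594  0.085     ]
0.017190672726384748 -49.01951393571023
0.01640103026147911 -139.29412073768577
0.016388632953616943 132.4552420180943
0.016838410057417118 43.461347465082945
collar [[ 0.48502793 -0.14441552  0.035     ]]
block [ 0.48500145 -0.14450529  0.03      ]
hole [[0.52456576 0.13047571 0.08      ]]
win corners [[0.56637336 0.10514733 0.082     ]
 [0.48845567 0.08979216 0.082     ]
 [0.47283867 0.16709709 0.082     ]] frame corner [[0.45651836 0.04763394 0.082     ]]
```

Emit:
step_arm --pt "0 0 0 0 -6.4 0" --pt "0 0 0 0 -6.4 0" --pt "1.3 40 1.1 0 0 0" --pt "0 40 0 0 0 0" --pt "0 30 0 0 0 0" --pt "0 20 0 0 0 0" --pt "0 0 0 0 0 0"

```text
time_s: 2.58
ee_pos: [0.484, -0.1451, 0.0745]
eef_rot: [-1.573, -0.001, -2.415]
force: [-0.0, 0.3, 0.8]
grip_width: 0.042
```

```bash
python3 look.py 2 wrist scene
```

```text
2.625 [ 0.48469542 -0.14525006  0.07560087] [-9.00291935e+01 -1.55403307e-02 -1.38317260e+02] [ 0.55736429 -0.88556217  0.12501361] 0.04258277438968438 [-3.63550187e-01  3.55439354e-01  1.77616982e+00 -6.42104171e-06
  1.01056067e+00  4.79748562e-01]
```

View pics/wrist_2.png

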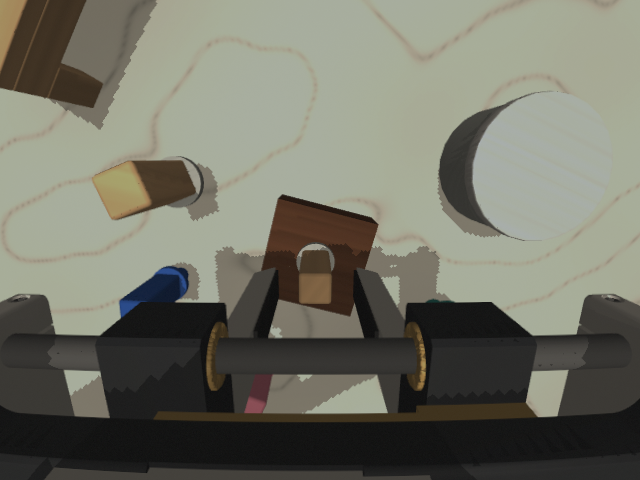

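Emit:
step_arm --pt "0 15 0 0 0 0" --pt "0 14.5 0 0 0 0" --pt "0 0 0 0 0 0" --pt "0 0 0 0 0 0"

```text
time_s: 3.18
ee_pos: [0.485, -0.1449, 0.046]
eef_rot: [-1.571, 0.0, -2.412]
force: [0.5, -0.4, -0.4]
grip_width: 0.0424
```

Emit:
step_arm --pt "0 0 0 0 0 0" --pt "0 0 0 0 0 0" --pt "0 0 0 0 0 0" --pt "0 0 0 0 0 0" --pt "0 0 0 0 0 0" --gripper -1 --squeeze 40

```text
time_s: 3.8
ee_pos: [0.485, -0.1448, 0.0461]
eef_rot: [-1.571, 0.0, -2.412]
force: [-0.7, 0.7, 3.8]
grip_width: 0.0175
```

```bash
python3 look.py 3 wrist
```

```text
3.8 [ 0.4849851  -0.14484881  0.04610034] [-8.99905531e+01  5.29356733e-03 -1.38179245e+02] [-0.74512749  0.72085523  3.81562326] 0.017517765510520734 [-3.62609451e-01  4.01434513e-01  1.79419056e+00  7.56833943e-06
  9.45778686e-01  4.78272583e-01]
```

View pics/wrist_3.png

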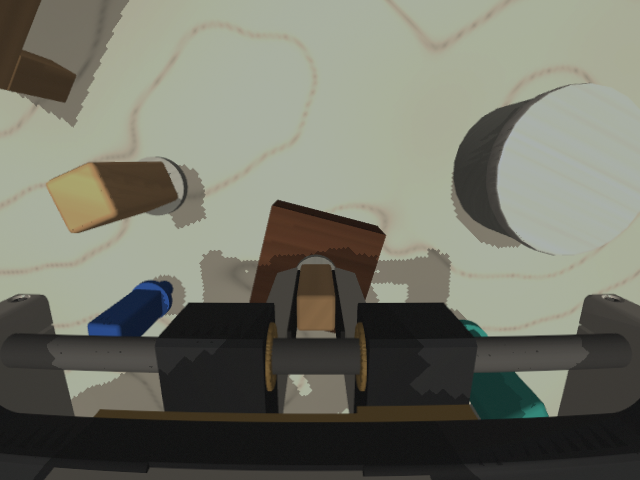

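Emit:
step_arm --pt "0 -5 0 0 0 0" --pt "0 -15 0 0 0 0" --pt "0 -20 0 0 0 0" --pt "0 -30 0 0 0 0" --pt "0 -30 0 0 0 0" --pt "0 -20 0 0 0 0" --pt "0 0 0 0 0 0"

```text
time_s: 4.72
ee_pos: [0.4855, -0.1451, 0.1678]
eef_rot: [-1.568, 0.002, -2.412]
force: [0.6, 0.3, -0.9]
grip_width: 0.018
```

```bash
python3 look.py 4 wrist scene top; python3 - <<'E'
from h import *
d=pickle.load(open("c4.pkl","rb"))
cv2.imwrite("pics/e.png",cv2.resize(d["scene"]["pixels"][150:350,150:420,::-1],None,fx=2.9,fy=2.9,interpolation=2))
E
```

```text
4.825 [ 0.48466465 -0.14476552  0.16565965] [-9.00156948e+01 -7.36197769e-03 -1.38183962e+02] [ 0.01023437 -0.02641122 -1.40526379] 0.017496236756895312 [-3.62683545e-01  2.39648950e-01  1.69377365e+00  1.28381563e-05
  1.20847238e+00  4.78280706e-01]
```

View pics/e.png

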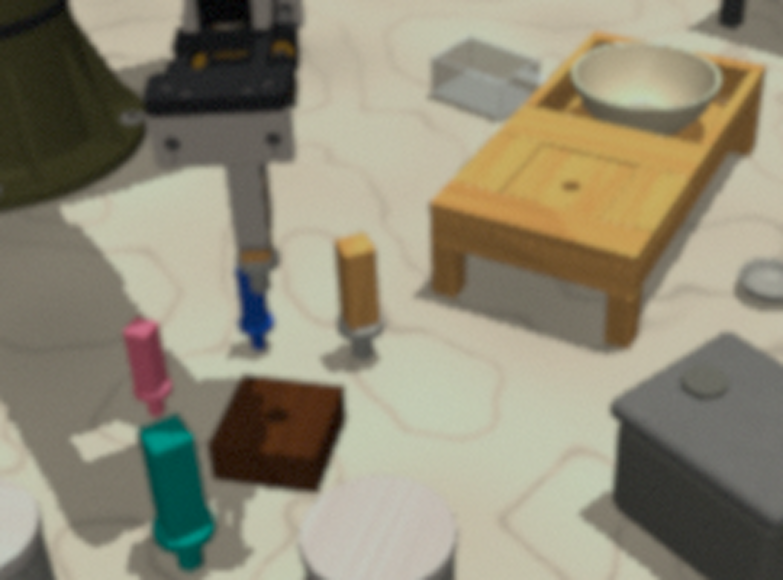

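View pics/wrist_4.png

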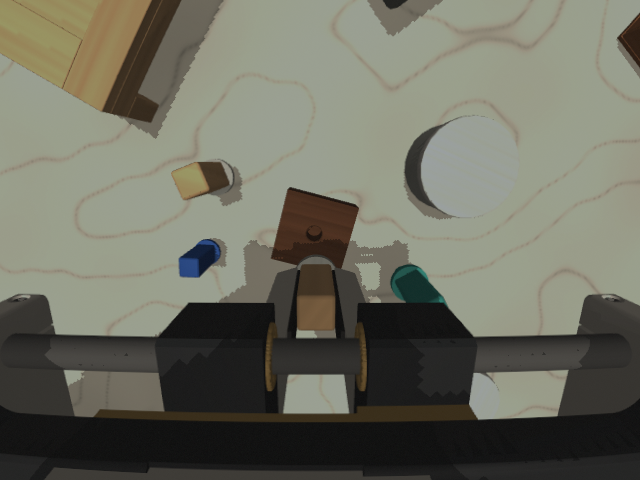

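Emit:
step_arm --pt "0 -15 0 0 0 0" --pt "0 -10 0 0 0 0" --pt "-35.6 0 -32.1 0 0 0" --pt "-35.6 0 -32.1 0 0 0" --pt "-35.6 0 -32.1 0 0 0" --pt "-35.6 0 -32.1 0 0 0" --pt "-30 0 -30 0 0 0" --pt "0 0 0 0 0 0" --pt "0 0 0 0 0 0" --pt "0 0 0 0 0 0"

```text
time_s: 6.12
ee_pos: [0.5079, 0.0873, 0.1911]
eef_rot: [-1.571, 0.0, -2.413]
force: [0.8, -0.1, -0.2]
grip_width: 0.0179
```

```bash
python3 look.py 5 wrist scene; python3 - <<'E'
from h import *
d=pickle.load(open("c5.pkl","rb"))
cv2.imwrite("pics/f.png",cv2.resize(d["scene"]["pixels"][110:310,200:470,::-1],None,fx=2.9,fy=2.9,interpolation=2))
E
```

```text
6.175 [0.5078482  0.08725619 0.19109647] [-8.99938323e+01  4.23042327e-04 -1.38255235e+02] [ 0.35066182  0.23529542 -1.22489566] 0.017829570223570408 [ 9.91097859e-02  2.35128317e-01  1.63730033e+00 -8.65790729e-05
  1.26909466e+00  9.41348235e-01]
```

View pics/f.png

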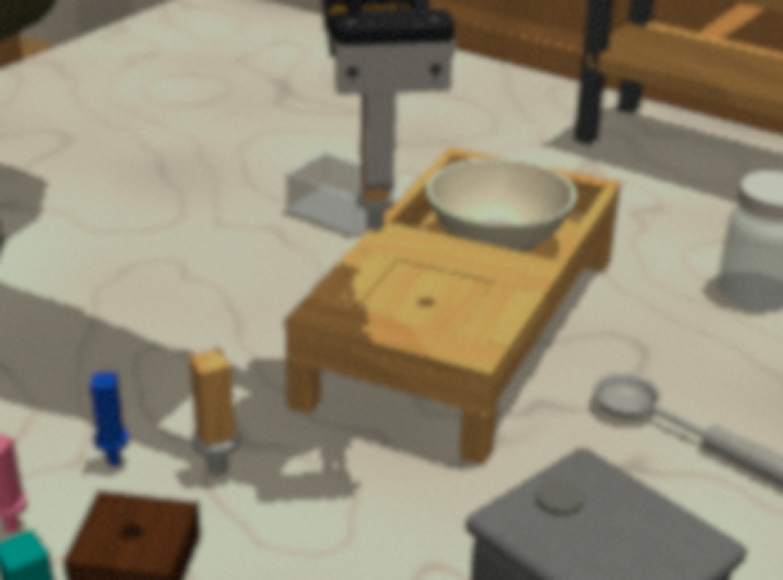

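View pics/wrist_5.png

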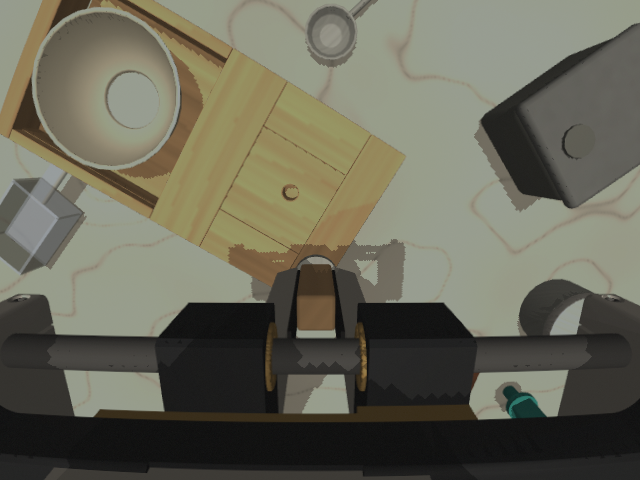

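```bash
python3 - <<'E'
from h import *
d=pickle.load(open("c5.pkl","rb"));w=d["wrist"];o=d["obs"]
im=w["pixels"][150:230,240:340,::-1]
cv2.imwrite("pics/g.png",cv2.resize(im,None,fx=7,fy=7,interpolation=2))
g=im.sum(2)
W=Ro.from_euler('xyz',o["eef_rot"]).as_matrix()
h=onz(w,[(290.7,191.7)],.08,o)[0];print("hole",h,"rel tool",(h-o["ee_pos"])@W*1000)
E
```

```text
hole [0.52507293 0.13103403 0.08      ] rel tool [-41.99874057 111.09449884 -21.20694006]
```

View pics/g.png

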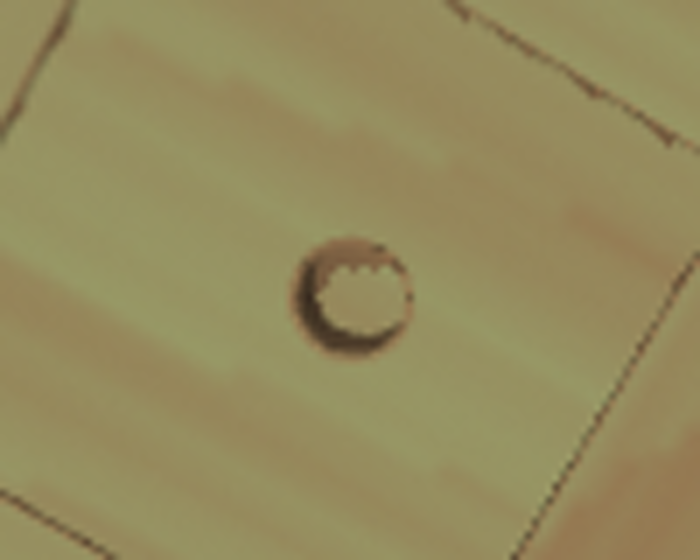

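Emit:
step_arm --pt "-20.8 0 -17.9 0 0 0" --pt "-21 0 -18 0 0 0" --pt "0 25 0 0 0 0" --pt "0 25 0 0 0 0" --pt "0 15 0 0 0 0" --pt "0 5 0 0 0 0" --pt "0 0 0 0 0 0" --pt "0 0 0 0 0 0"

```text
time_s: 7.22
ee_pos: [0.5154, 0.1428, 0.1217]
eef_rot: [-1.57, 0.001, -2.412]
force: [-0.5, 0.7, -1.1]
grip_width: 0.0175
```

```bash
python3 look.py 6 wrist scene; python3 - <<'E'
from h import *
d=pickle.load(open("c6.pkl","rb"))
cv2.imwrite("pics/k.png",cv2.resize(d["scene"]["pixels"][160:260,280:430,::-1],None,fx=5,fy=5,interpolation=2))
E
```

```text
7.275 [0.51534888 0.14282617 0.12168948] [-8.99660870e+01  6.04744570e-02 -1.38182153e+02] [ 0.07189484 -0.17552709 -0.89357361] 0.01774797651560934 [2.01854964e-01 3.50269926e-01 1.65976801e+00 2.26342219e-05
 1.13034478e+00 1.04278285e+00]
```

View pics/k.png

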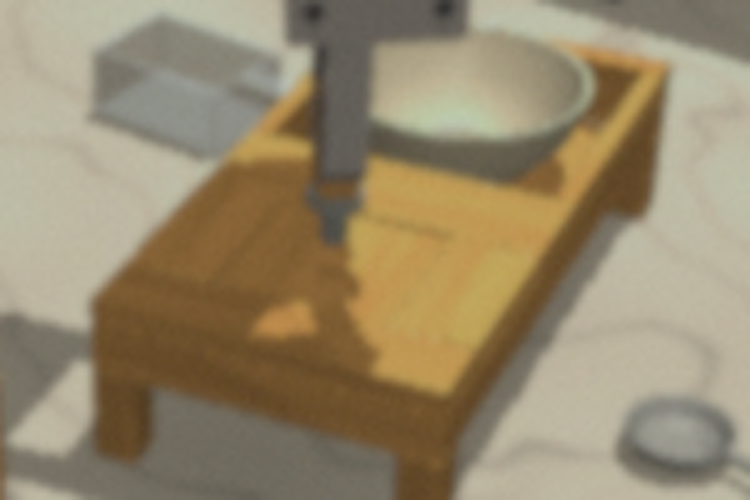

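View pics/wrist_6.png

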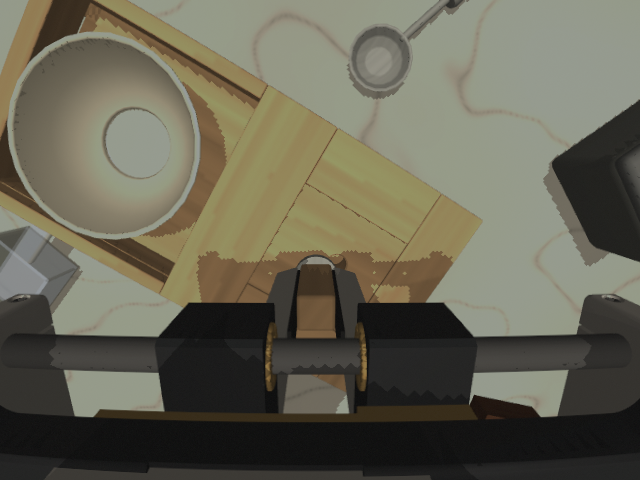

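Emit:
step_arm --pt "0 1.5 0 0 0 0" --pt "0 1.5 0 0 0 0" --pt "0 1 0 0 0 0" --pt "0 1 0 0 0 0" --pt "0 0 0 0 0 0" --pt "0 0 0 0 0 0"

```text
time_s: 8.07
ee_pos: [0.515, 0.1428, 0.1161]
eef_rot: [-1.571, 0.0, -2.412]
force: [-0.3, 0.9, 2.9]
grip_width: 0.018
```

Emit:
step_arm --pt "0 0.5 0 0 0 0" --pt "0 0.5 0 0 0 0" --pt "0 0 0 0 0 0"

```text
time_s: 8.45
ee_pos: [0.5151, 0.1428, 0.1151]
eef_rot: [-1.571, 0.0, -2.412]
force: [-1.6, -0.1, 4.8]
grip_width: 0.0175
```

Emit:
step_arm --pt "0.4 0 1 0 0 0" --pt "0.3 0 1.5 0 0 0" --pt "0 0 1.5 0 0 0" --pt "0 0 1.5 0 0 0" --pt "0 0 1.5 0 0 0" --pt "0 0 1.5 0 0 0" --pt "0 0 0 0 0 0"

```text
time_s: 9.32
ee_pos: [0.5203, 0.1358, 0.1149]
eef_rot: [-1.571, -0.0, -2.412]
force: [-1.2, 1.0, 4.5]
grip_width: 0.0182
```

Emit:
step_arm --pt "0 0 1 0 0 0" --pt "0 0 1 0 0 0" --pt "0 0 1 0 0 0" --pt "0 0 0 0 0 0"

```text
time_s: 9.82
ee_pos: [0.5223, 0.1336, 0.1149]
eef_rot: [-1.571, 0.0, -2.412]
force: [-0.4, 0.5, 2.5]
grip_width: 0.0174
```

Emit:
step_arm --pt "0 0 0.7 0 0 0" --pt "0 0 0.7 0 0 0" --pt "0 0 0 0 0 0"

```text
time_s: 10.2
ee_pos: [0.5231, 0.1325, 0.1147]
eef_rot: [-1.571, -0.0, -2.412]
force: [0.6, -0.5, 0.6]
grip_width: 0.0181
```

Emit:
step_arm --pt "0 0 0.7 0 0 0" --pt "0 0 0 0 0 0"

```text
time_s: 10.45
ee_pos: [0.5235, 0.1321, 0.1148]
eef_rot: [-1.571, -0.0, -2.412]
force: [-0.4, 0.3, -0.9]
grip_width: 0.0177
```

Emit:
step_arm --pt "0 0 0.5 0 0 0" --pt "0 0.5 0 0 0 0" --pt "0 0.5 0 0 0 0" --pt "0 0 0 0 0 0"

```text
time_s: 10.95
ee_pos: [0.5239, 0.1318, 0.1139]
eef_rot: [-1.571, -0.0, -2.412]
force: [0.2, 0.1, -1.2]
grip_width: 0.0174
```

Emit:
step_arm --pt "0 0.7 0 0 0 0" --pt "0 0.7 0 0 0 0" --pt "0 0 0 0 0 0"

```text
time_s: 11.32
ee_pos: [0.5238, 0.1318, 0.1125]
eef_rot: [-1.571, -0.0, -2.412]
force: [-0.7, 0.3, -1.2]
grip_width: 0.0178
```

Emit:
step_arm --pt "0 1 0 0 0 0" --pt "0 1 0 0 0 0" --pt "0 1 0 0 0 0" --pt "0 0 0 0 0 0"

```text
time_s: 11.82
ee_pos: [0.5238, 0.1318, 0.1094]
eef_rot: [-1.571, -0.0, -2.412]
force: [1.3, 0.6, -0.8]
grip_width: 0.0178
```

Emit:
step_arm --pt "0 1 0 0 0 0" --pt "0 1 0 0 0 0" --pt "0 1 0 0 0 0" --pt "0 1 0 0 0 0" --pt "0 0 0 0 0 0"

```text
time_s: 12.45
ee_pos: [0.5238, 0.1318, 0.1055]
eef_rot: [-1.571, -0.0, -2.412]
force: [0.1, -0.0, -1.4]
grip_width: 0.0176
```

Emit:
step_arm --pt "0 1 0 0 0 0" --pt "0 1 0 0 0 0" --pt "0 1 0 0 0 0" --pt "0 1 0 0 0 0" --pt "0 1 0 0 0 0" --pt "0 0 0 0 0 0"

```text
time_s: 13.2
ee_pos: [0.5238, 0.1318, 0.1005]
eef_rot: [-1.571, -0.0, -2.412]
force: [0.1, -0.1, 0.3]
grip_width: 0.0182
```

Emit:
step_arm --pt "0 1 0 0 0 0" --pt "0 1 0 0 0 0" --pt "0 1 0 0 0 0" --pt "0 0 0 0 0 0"

```text
time_s: 13.7
ee_pos: [0.5238, 0.1318, 0.0975]
eef_rot: [-1.571, -0.0, -2.412]
force: [0.6, 0.4, -0.4]
grip_width: 0.0179
```

Now to collar contact near z = 0.0961.

Emit:
step_arm --pt "0 0.5 0 0 0 0" --pt "0 0.5 0 0 0 0" --pt "0 0.5 0 0 0 0" --pt "0 0.5 0 0 0 0" --pt "0 0 0 0 0 0" --pt "0 0 0 0 0 0"

```text
time_s: 14.45
ee_pos: [0.5239, 0.1318, 0.0957]
eef_rot: [-1.571, 0.0, -2.412]
force: [-1.8, 0.6, 1.8]
grip_width: 0.0178
```

Emit:
step_arm --pt "0 0.3 0 0 0 0" --pt "0 0 0 0 0 0" --pt "0 0 0 0 0 0"

```text
time_s: 14.82
ee_pos: [0.5239, 0.1318, 0.0953]
eef_rot: [-1.571, 0.0, -2.412]
force: [-1.3, 0.3, 2.8]
grip_width: 0.0177
```

```bash
python3 look.py 7 wrist scene; python3 - <<'E'
from h import *
d=pickle.load(open("c7.pkl","rb"))
cv2.imwrite("pics/m.png",cv2.resize(d["scene"]["pixels"][160:260,280:430,::-1],None,fx=5,fy=5,interpolation=2))
E
```

```text
14.875 [0.52390515 0.13181834 0.0952819 ] [-8.99985457e+01  3.27321940e-03 -1.38180178e+02] [-1.11923215 -0.45411553  3.1369719 ] 0.01782132983413127 [1.78686276e-01 3.95455874e-01 1.66547702e+00 9.40385506e-06
 1.08059780e+00 1.01958459e+00]
```

View pics/m.png

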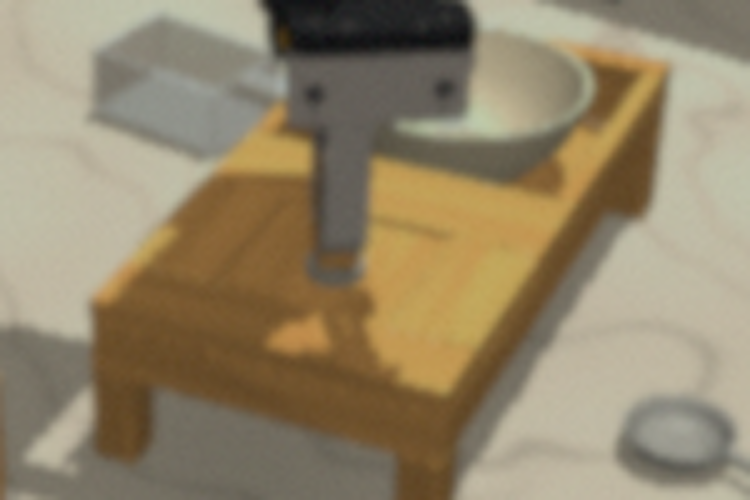

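Emit:
step_arm --pt "0 0 0 0 0 0" --pt "0 0 0 0 0 0" --pt "0 0 0 0 0 0" --pt "0 0 0 0 0 0" --pt "0 0 0 0 0 0" --gripper -0.1

```text
time_s: 15.55
ee_pos: [0.5239, 0.1318, 0.0952]
eef_rot: [-1.571, 0.0, -2.412]
force: [-0.6, -0.6, 0.6]
grip_width: 0.0423
```

Emit:
step_arm --pt "0 -10 0 0 0 0" --pt "0 -20 0 0 0 0" --pt "0 -30 0 0 0 0" --pt "0 -30 0 0 0 0" --pt "0 -20 0 0 0 0" --pt "35 0 0 0 0 0" --pt "35 0 0 0 0 0" --pt "0 0 0 0 0 0" --pt "0 0 0 0 0 0"

```text
time_s: 16.68
ee_pos: [0.4722, 0.0854, 0.2059]
eef_rot: [-1.57, 0.001, -2.412]
force: [0.7, 0.0, 0.3]
grip_width: 0.0423
```

```bash
python3 look.py 8 wrist scene top; python3 - <<'E'
from h import *
d=pickle.load(open("c8.pkl","rb"))
cv2.imwrite("pics/n.png",cv2.resize(d["scene"]["pixels"][160:260,280:430,::-1],None,fx=5,fy=5,interpolation=2))
E
```

```text
16.775 [0.47221109 0.08558072 0.20537757] [-8.99955654e+01  1.24993768e-02 -1.38156342e+02] [ 0.76509565 -0.23927252  0.13375467] 0.0425474638429665 [1.02911529e-01 1.43083127e-01 1.71267598e+00 6.81611085e-05
 1.28561150e+00 9.43379096e-01]
```

View pics/n.png

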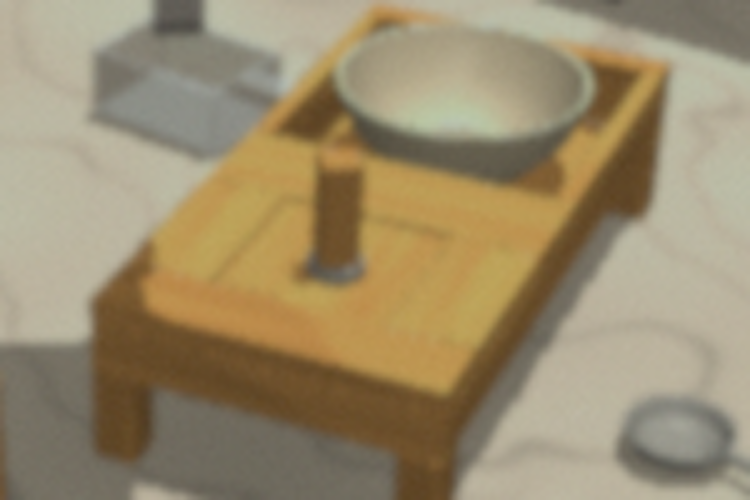

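View pics/wrist_8.png

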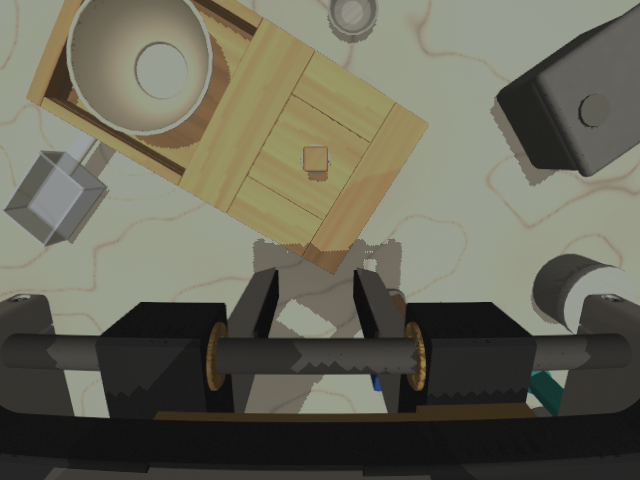

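View pics/top_8.png

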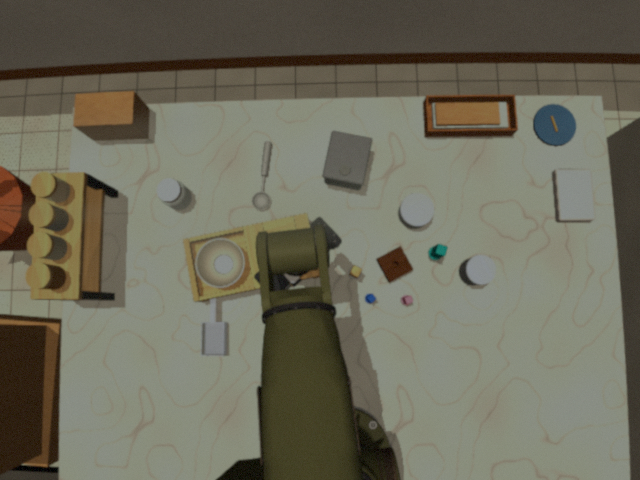

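```bash
python3 -c "
from station import job
print(job.hand_in())"
```

```text
the job is handed in; nothing more can be done
None
```

The pin is out of its parking block and seated in the stand's hole, upright with its collar down on the deck. I let go, backed off and handed the job in at about 17 s, well under the 64 s limit.

- **Sliding and finding the hole:** I set the tip on the bare deck about 15 mm from the hole. I then slid it across at about 5 N until the upward force fell away and the pin dropped in.
- **Seating:** I lowered it in steps of at most 1 mm until the collar met the deck at about 3 N.
- **Forces:** The highest reading I saw was about 5 N against the 25 N limit. I only saw readings at the end of each move, not in between.
- **Last checks:** The scene and wrist pictures show the pin upright with its collar on the deck and the gripper clear. The bowl, the block and the other things look unmoved, judged by eye rather than measured. The measured height at seating (TCP 95.3 mm, expected 96.1 mm for collar contact, with the deck pressed slightly) also fits a fully home pin. No check failed or disagreed.

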